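# Bench-test a parking-brake lever: set it to the pointer, then release it

### The job

Bench-test the parking-brake lever on its stand. Pull the lever up until the ratchet holds it at the first notch at or above the red set pointer, and let go so that the ratchet alone carries it; then press the red release button fully in and keep it pressed until the lever has sunk right back onto its rest post, and let the button come out again. Leave the other things on the bench where they are.

Things in the scene. Friction and masses are not known exactly. Their poses are not given: they have to be found in the camera images.
- brake_stand: Test stand fixed to the bench; grey base plate 122 x 285 x 12 mm. Origin: on the bench below the lever's pivot. z up, -x its front (faces the robot), lever towards its -y. Blue cheeks 60 mm wide, 130 high, 25 mm before and behind the lever's plane. On its +y side the grey release housing (70 mm wide, 88 high); its sloping face with the button looks to +y and a little forward, under a yellow hood.
- lever (a joint): Lever angle (rad): 0 = down on its rest post (lever 0.14 rad above level), grows as it is raised, stop at 0.98. Damped (1 N m s/rad); weight and spring pull it back with 3 to 5 N at the grip. Ratchet notches every 0.14 rad, the first somewhere in 0.22 to 0.36, unlike on each unit. Raising clicks over them; let go, it sinks back onto the notch below (up to 0.14). Only the button frees it.
- lever_grip (a point): Middle of the lever's round black rubber grip, on its centre line, 150 mm from the pivot. The grip is 24 mm thick and 80 mm long, with a 30 mm end cap. The axes turn with the lever: -y points along it to its free end, x is the hinge line (raising turns about -x).
- lever_pivot (a point): Point on the lever's hinge line, in the plane of the lever, 100 mm above the bench. Its axes are those of the stand; the hinge line is x.
- lever_index (a point): Point on the lever's centre line (marked by a white line on the front of the steel shank), 100 mm from the pivot. Axes as lever_grip.
- pointer_tip (a point): Tip of the red set pointer, projected into the lever's plane, 100 mm from the pivot. -y points along the pointer away from the pivot, z upward across it: lever_index in this frame has z = 0 when the lever is in line with the pointer, z > 0 above it. One notch pitch is 14 mm there. The pointer stays put.
- pointer (a joint): Angle of the red set pointer on the same scale as the lever's (rad): equal values mean lever in line with pointer. Preset between 0.38 and 0.66.
- button_top (a point): Centre of the outer face of the red release button, 30 mm across, 14 mm proud of the sloping face. z points out along its travel, 30 deg from vertical, leaning to the stand's +y and a little to its front. The hood (125 to 131 mm above the bench) covers it from straight above; 38 mm out from the button, the hood's edge is 25 mm uphill of the button's axis.
- release (a joint): Travel of the release button (m): 0 = out, 0.009 = fully in. Springs push it out; fully in takes 5 to 8 N. The ratchet lets go from about 0.0065 and takes hold again at the next lower notch when the button comes out, so it must stay in for the 1 to 3 s in which the lever sinks.
- bolt_box: Bystander, loose, to be left alone: open cardboard box of bolts, 65 x 85 x 45 mm. Origin under its centre.
- screwdriver_yellow: Bystander, loose, to be left alone: screwdriver with yellow handle lying flat, 193 mm long. Origin under its centre.

How it is judged:
On the way, in this order (a step that is already met when the one before it is completed fails the run):
1. the ratchet alone holds the lever, untouched and at rest, at the first notch at or above the red pointer (at most one notch pitch above it) (z of lever_index in the frame of pointer_tip between -0.002 and 0.016 m and velocity of joint lever between -0.02 and 0.02 rad/s and contact force between brake_stand and the arm below 0.1 N and contact force between brake_stand and the fingers below 0.1 N), for 0.5 s.
2. the release button is pressed in while the lever sinks fully onto its rest post (value of joint release above 0.006 m and value of joint lever below 0.03 rad), for 0.1 s.
At the end, for the whole second after the job is handed in: The lever lies on its rest post (within 0.03 rad), the release button is out again (within 1.5 mm), and the box of bolts and the screwdriver are each within 30 mm of where it started (value of joint lever below 0.03 rad and value of joint release below 0.0015 m and distance of each of bolt_box, screwdriver_yellow from where it was at the start of the episode below 0.03 m); the robot touches nothing.
It fails at once if a bystander is shoved or lifted (more than 30 mm from its start) (distance of any of bolt_box, screwdriver_yellow from where it was at the start of the episode above 0.03 m).
It also fails if it takes over 54 s, if anything falls off the work surface, if the arm or the gripper's body presses on something with over 40 N, if the wrist force passes 120 N, or if a joint passes its speed limit or range.

### The arm

A 7-joint arm with a two-finger parallel gripper is mounted at the origin on a cart in front of the work surface, level with it; the furniture and walls round the work are solid. World frame = base frame: x ahead of the robot, y to its left, z up, the work surface at z = 0. Lengths are in m, angles in rad, forces in N, time in s.
With the tool pointing down it reaches from about 0.4 to 0.925 m from the base axis. Payload 5.6 kg.
Tool frame: the origin (TCP) lies midway between the tips of the shut fingers; the grasp point (between the pads) lies 19 mm behind it (r.hold_point_z is the distance from the TCP to the grasp point, in m); z points along the fingers, y is the direction in which the jaws open and shut (so a half turn about z gives the same grasp; the last joint's range is limited). The gripper opens to 85 mm and grips with 20 to 120 N. Pads are 22 mm wide; open, the fingers measure 114 mm over their backs; the gripper's body (76 mm by 85 mm) begins 54 mm behind the grasp point. The pads swing forward as they close: fully open they stand 13 mm farther back than shut.
Start: joints at [1.265, 0.468, -0.012, 1.603, 0.006, 1.071, -0.056], TCP at [0.169, -0.628, 0.231] pointing down, gripper open.
Joint ranges: [-2.53, 2.53], [-0.31, 2.02], [-1.57, 1.55], [0.28, 2.44], [-1.29, 4.43], [0.15, 1.84], [-2.92, 2.92]. Speed limits (rad/s): [2.57, 2.57, 3.14, 3.14, 3.14, 3.14, 3.14].

### API

Orientations are given as a unit quaternion [x, y, z, w].
In Python, from rig import r gives the robot as it stands.
- The arm moves only by the tool jog_arm, never from a script. Its argument "steps" is text: rows parted by semicolons, each of 6 numbers parted by spaces: the shift along the tool's x, y, z in cm, then the turn, a rotation vector about the tool's x, y, z in rad. A call has 1 to 20 rows; each row shifts and turns the commanded pose from where the row before left it, along the tool's axes as they then stand; what a row does not reach is not made up. A row lasts 1/8 s, in which the tool goes at most 62.5 mm and 10.7 degrees, less where a joint would pass 70% of its speed; a pose out of reach is approached as far as the arm can. A call with a gripper value outside its range is refused whole. "gripper" is the opening, from 0 (shut) to 1 (fully open), set as the call begins (left out, the last holds). The fingers move at their own pace and stop on an object; "squeeze" is the grip in N (left out, the last holds). Time passes only in rows, so rows that do not move let the fingers close. It gives the time, the measured TCP pose, the force and the opening at its end, in the units of the state.
- r.get_obs(): the state, without advancing time (a new reading comes with each control period).
- r.read_camera(name): name is "scene" or "top"; returns a dict with "color" (420x560x3 uint8, red, green, blue), "depth" (420x560 float32, m along the optical axis (not along the pixel's ray), 0 where there is no reading), "K" (3x3 intrinsics, pixels), "camera_from_world" (4x4, takes a point from world to camera coordinates). Camera axes: x right, y down, z forward; pixel columns grow to the right and rows downward; lengths in m; the calibration is good to about 2 mm. A picture is of the moment at which its call begins.
- r.hand_in(): hands the job in, once; it reports no verdict.
The state is a dict: "time": time; "joint_positions": joint angles; "qd": joint speeds; "tau": joint torques, N m; "tcp_pos": TCP position; "tcp_rot": TCP orientation; "wrist_force": force on the tool from outside, world axes, zero at the start; "torque": the same for the moment, N m; "width": opening from 0.0 (shut) to 1.0 (fully open).
Only numpy, scipy, OpenCV 4.12 (cv2) and the standard library are available. Lean on these libraries where they do the work, as an engineer would, in place of code of your own. Each camera call takes 0.05 s, during which the arm holds its last target.

## Working session

There is one attempt and no reset: what is moved stays moved. The work goes in short steps, Python scripts to look and compute and a tool call to move; the robot and the scene stay as the last step left them, time stands still between calls to the robot, and variables do not carry over. Pictures are saved under pics/ and viewed, and the job is handed in when it is done.

Besides the shell and the picture viewer there is one more tool, called after "Call:" by a JSON object that holds its "method" and its "body". jog_arm: Moves the arm, as the interface text tells. Its arguments: {"type":"object","properties":{"steps":{"type":"string"},"gripper":{"type":"number"},"squeeze":{"type":"number"}},"required":["steps"]}

```bash
ls; mkdir -p pics; python3 - <<'E'
from rig import r
import cv2,numpy as np
o=r.get_obs(); print({k:np.round(v,3) for k,v in o.items()}, r.hold_point_z)
for n in("scene","top"):
    c=r.read_camera(n); np.savez(f"pics/{n}0.npz",**c); cv2.imwrite(f"pics/{n}0.png",cv2.resize(c["color"][:,:,::-1],(800,600),interpolation=cv2.INTER_CUBIC))
    print(n,c["K"],np.round(c["camera_from_world"],4))
E
```

```text
pics
{'time': np.float64(0.0), 'joint_positions': array([ 1.265,  0.468, -0.012,  1.604,  0.006,  1.071, -0.056]), 'qd': array([-0.   , -0.   ,  0.   , -0.002, -0.   , -0.   , -0.001]), 'tau': array([ 0.0000e+00, -5.3239e+01,  2.2000e-02, -2.5130e+01,  1.1000e-02,
        8.0000e-03, -0.0000e+00]), 'tcp_pos': array([ 0.169, -0.627,  0.23 ]), 'tcp_rot': array([ 0.991,  0.131, -0.   , -0.001]), 'wrist_force': array([0.297, 0.288, 0.371]), 'torque': array([-0.012, -0.059,  0.028]), 'width': np.float64(1.002)} 0.0187
scene [[528.94814587   0.         278.29132005]
 [  0.         528.94814587 211.22424268]
 [  0.           0.           1.        ]] [[-0.8192 -0.5735 -0.0014  0.4824]
 [-0.3462  0.4965 -0.796   0.219 ]
 [ 0.4572 -0.6516 -0.6053  1.2593]
 [ 0.      0.      0.      1.    ]]
top [[491.43325245   0.         287.63809454]
 [  0.         491.43325245 207.88352636]
 [  0.           0.           1.        ]] [[ 1.400e-03 -1.000e+00  4.000e-04  1.060e-01]
 [-9.938e-01 -1.400e-03 -1.115e-01  5.229e-01]
 [ 1.115e-01 -2.000e-04 -9.938e-01  1.272e+00]
 [ 0.000e+00  0.000e+00  0.000e+00  1.000e+00]]
```

View pics/scene0.png

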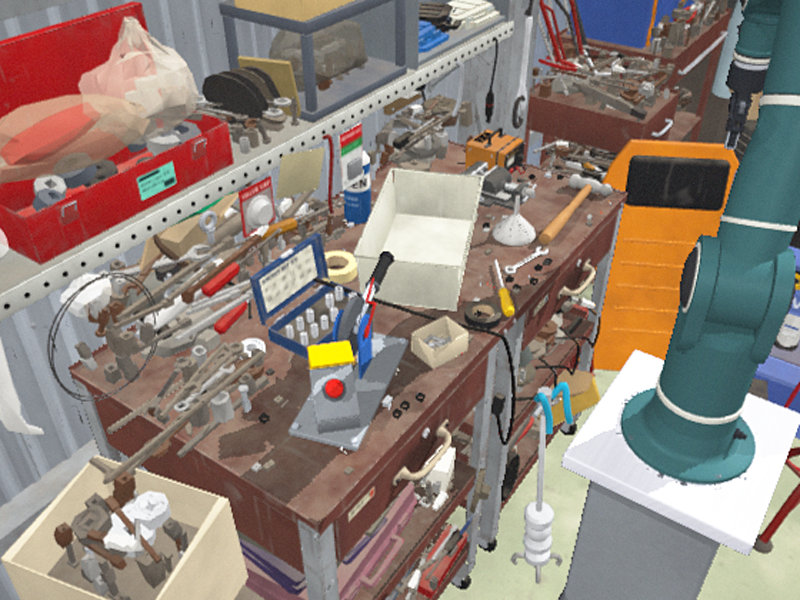

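View pics/top0.png

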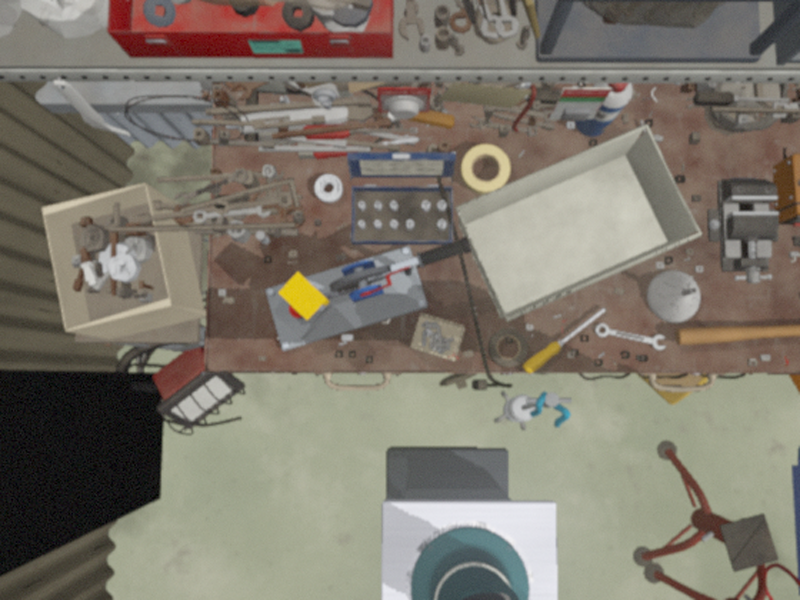

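```bash
python3 - <<'E'
import cv2,numpy as np
for n,(u0,u1,v0,v1) in dict(scene=(190,320,160,325),top=(175,345,155,255)).items():
    c=np.load(f"pics/{n}0.npz"); im=c["color"][v0:v1,u0:u1,::-1]
    s=min(800/im.shape[1],600/im.shape[0]); s=int(s*2)/2; print(n,s)
    cv2.imwrite(f"pics/{n}0c.png",cv2.resize(im,None,fx=s,fy=s,interpolation=cv2.INTER_CUBIC))
E
```

```text
scene 3.5
top 4.5
```

View pics/scene0c.png

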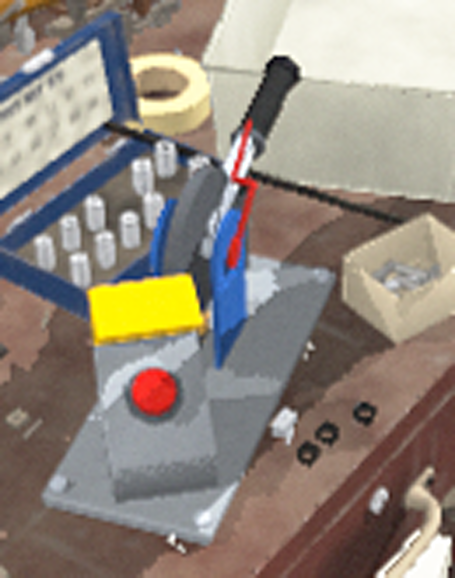

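View pics/top0c.png

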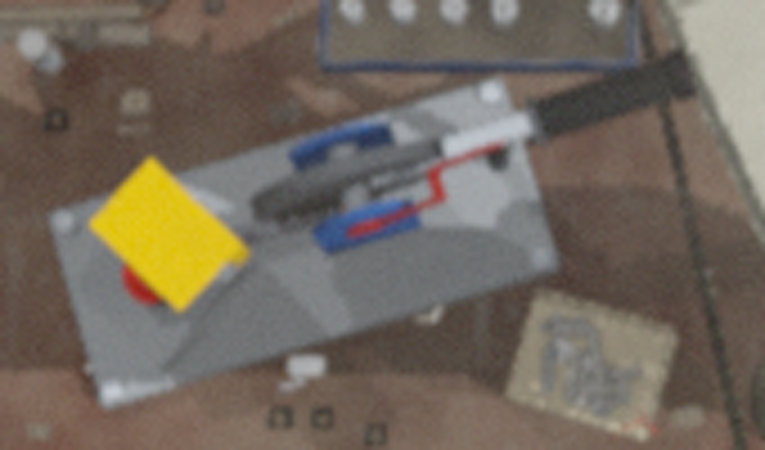

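```bash
cat > h.py <<'E'
import numpy as np,cv2
def load(n,t): 
    c=np.load(f"pics/{n}{t}.npz"); return {k:c[k] for k in c}
def ray(c,u,v):
    T=c["camera_from_world"];R=T[:3,:3];o=-R.T@T[:3,3]
    return o,R.T@np.linalg.inv(c["K"])@np.array([u,v,1.])
def onz(c,u,v,z): o,d=ray(c,u,v); return o+d*(z-o[2])/d[2]
def dep(c,u,v,h=1):
    u,v=int(round(u)),int(round(v)); p=c["depth"][v-h:v+h+1,u-h:u+h+1]; p=p[p>0]
    o,d=ray(c,u,v); return o+d*np.median(p)
def tri(ra,rb):
    (o1,d1),(o2,d2)=ra,rb; A=np.c_[d1,-d2]; s=np.linalg.lstsq(A,o2-o1,rcond=None)[0]
    a,b=o1+s[0]*d1,o2+s[1]*d2; return (a+b)/2,np.linalg.norm(a-b)
def proj(c,p):
    q=c["camera_from_world"]@np.r_[p,1]; q=c["K"]@q[:3]; return q[:2]/q[2]
E
python3 - <<'E'
from h import *
np.set_printoptions(precision=4,suppress=True)
t=load("top",0);s=load("scene",0)
T=lambda x,y:(175+x/4.5-.4,155+y/4.5-.4); S=lambda x,y:(190+x/3.5-.36,160+y/3.5-.36)
P=[onz(t,*T(*p),.012) for p in[(52,215),(495,83),(555,268),(105,405)]]
print("plate",P,"ctr",np.mean(P,0),[np.linalg.norm(P[i]-P[i-1]) for i in range(4)])
Q=[onz(s,*S(*p),.012) for p in[(45,497),(217,540),(333,268)]]
print("plate scene",Q)
e=P[1]-P[0]+P[2]-P[3]; print("lever dir yaw",np.arctan2(e[1],e[0]))
e=Q[2]-Q[1];print(np.arctan2(e[1],e[0]))
# grip end cap, collar
print("cap",tri(ray(t,*T(680,75)),ray(s,*S(283,72))))
print("collar",tri(ray(t,*T(540,120)),ray(s,*S(257,133))))
print("depth grip top",[dep(t,*T(*p),h=0) for p in[(560,115),(600,102),(640,90),(670,80)]])
print("depth grip sc",[dep(s,*S(*p),h=0) for p in[(262,118),(269,102),(277,85)]])
print("button d",[dep(s,*S(*p),h=0) for p in[(155,391),(145,391),(165,391),(155,381),(155,401)]])
print("slope d",[dep(s,*S(*p),h=1) for p in[(130,430),(190,420),(115,380),(185,370),(160,440)]])
print("box",[dep(t,*T(*p),h=0) for p in[(508,395),(540,293),(675,330),(645,437)]])
E
```

```text
plate [array([0.5392, 0.3794, 0.012 ]), array([0.6195, 0.1151, 0.012 ]), array([0.5078, 0.0792, 0.012 ]), array([0.4261, 0.3453, 0.012 ])] ctr [0.5231 0.2297 0.012 ] [np.float64(0.11815604520895041), np.float64(0.2762015759180693), np.float64(0.11731515769776292), np.float64(0.2784063202080906)]
plate scene [array([0.5386, 0.3836, 0.012 ]), array([0.4204, 0.3476, 0.012 ]), array([0.5152, 0.0744, 0.012 ])]
lever dir yaw -1.2742106094996974
-1.2367993345058654
cap (array([0.6038, 0.0136, 0.1275]), np.float64(0.0022955335831385372))
collar (array([0.5769, 0.089 , 0.1247]), np.float64(0.0028988386885798576))
depth grip top [array([0.5817, 0.0788, 0.1225]), array([0.5877, 0.0569, 0.1314]), array([0.592 , 0.035 , 0.1351]), array([0.5993, 0.0203, 0.1364])]
depth grip sc [array([0.5857, 0.0703, 0.125 ]), array([0.5895, 0.0561, 0.1284]), array([0.5923, 0.0383, 0.1335])]
button d [array([0.4954, 0.3133, 0.08  ]), array([0.4995, 0.3192, 0.0823]), array([0.4901, 0.3087, 0.0793]), array([0.5011, 0.3061, 0.0809]), array([0.4933, 0.3164, 0.0739])]
slope d [array([0.502 , 0.3331, 0.0564]), array([0.4744, 0.304 , 0.0551]), array([0.5282, 0.3179, 0.0754]), array([0.4962, 0.2825, 0.0749]), array([0.4839, 0.3262, 0.0514])]
box [array([0.4319, 0.1083, 0.0458]), array([0.491 , 0.0872, 0.0251]), array([ 0.4717,  0.0059, -0.0008]), array([ 0.4072,  0.0251, -0.0012])]
```

```bash
python3 - <<'E'
from h import *
np.set_printoptions(precision=4,suppress=True)
t=load("top",0);s=load("scene",0)
for nm,(u0,u1,v0,v1),c in (("topg",(255,345,145,215),t),("scp",(235,285,170,240),s)):
    im=c["color"][v0:v1,u0:u1,::-1]; f=8.
    cv2.imwrite(f"pics/{nm}.png",cv2.resize(im,None,fx=f,fy=f,interpolation=cv2.INTER_CUBIC))
# height map in grid around grip from top depth
D=t["depth"]; V,U=np.mgrid[0:420,0:560]
o,_=ray(t,0,0);R=t["camera_from_world"][:3,:3]
d=np.stack([U,V,np.ones_like(U)],-1)@np.linalg.inv(t["K"]).T@R; P=o+d*D[...,None]
m=D>0
xs=np.arange(.5,.76,.02); ys=np.arange(.14,-.1,-.02)
print("y:",ys)
for x in xs[::-1]:
    print(round(x,2),[int(1000*P[m&(abs(P[...,0]-x)<.01)&(abs(P[...,1]-y)<.01)][:,2].max(initial=-1)) for y in ys])
E
```

```text
y: [ 0.14  0.12  0.1   0.08  0.06  0.04  0.02  0.   -0.02 -0.04 -0.06 -0.08]
0.74 [35, 30, 35, 36, 48, 124, 6, 28, 29, 29, 29, 23]
0.72 [16, 15, 16, 17, 44, 42, 7, 7, 21, 27, 122, 123]
0.7 [42, 16, 17, 42, 41, 40, 8, 112, 121, 120, 120, 91]
0.68 [16, 20, 16, 33, 20, 109, 121, 123, 120, 55, 8, 9]
0.66 [41, 39, 42, 18, 40, 37, 120, 34, 11, 9, 8, 10]
0.64 [28, 28, 27, 28, 28, 33, 119, 119, 10, 9, 7, 10]
0.62 [34, 35, 38, 33, 35, 33, 139, 117, 9, 6, 7, 7]
0.6 [19, 17, 126, 130, 135, 139, 144, 137, 59, 9, 8, 9]
0.58 [118, 130, 132, 133, 134, 136, 136, 117, 116, 10, 9, 11]
0.56 [148, 158, 129, 121, 5, 6, 5, 19, 119, 36, 8, 9]
0.54 [137, 19, 18, 16, 5, 6, 5, 19, 118, 119, 10, 11]
0.52 [17, 17, 19, 18, 5, 4, 7, 17, 6, 121, 7, 7]
0.5 [18, 18, 46, 47, 5, 5, 6, 16, 11, 122, 118, 119]
```

View pics/topg.png

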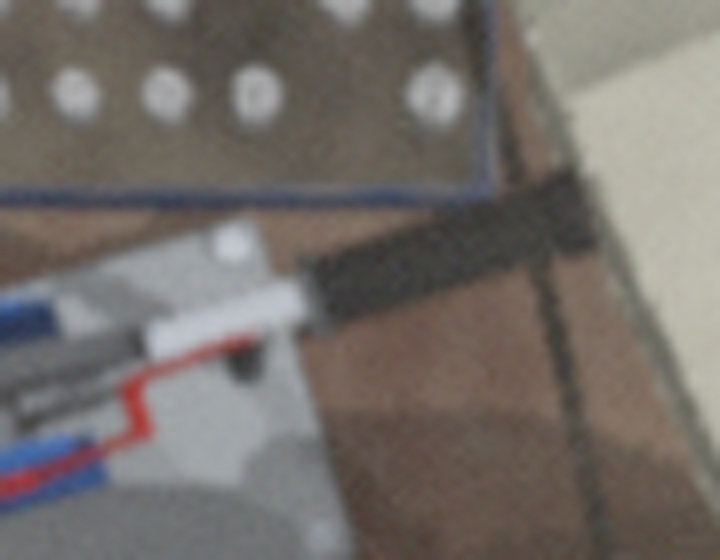

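View pics/scp.png

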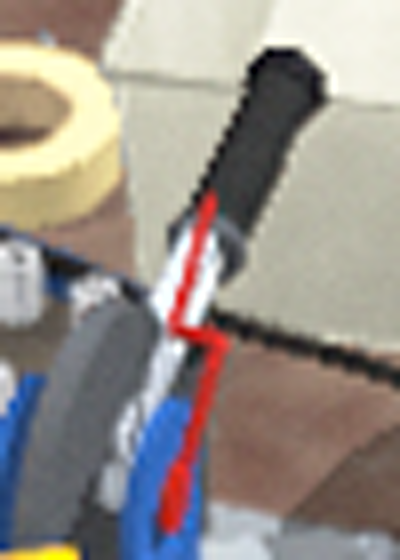

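```bash
python3 - <<'E'
from h import *
from scipy.optimize import least_squares
np.set_printoptions(precision=4,suppress=True)
t=load("top",0);s=load("scene",0)
T=lambda x,y:np.array((255+x/8-.44,145+y/8-.44)); S=lambda x,y:np.array((235+x/8-.44,170+y/8-.44))
tip,e=tri(ray(t,*T(255,340)),ray(s,*S(210,195))); print("tip",tip,e)
def M(p,r,a,xo=0,zo=0):
    x,y,psi=p[:3]; l=np.array([np.sin(psi),-np.cos(psi),0]);f=np.array([np.cos(psi),np.sin(psi),0])
    n=np.array([0,0,1])*np.cos(a)-l*np.sin(a)
    return np.array([x,y,.1])+r*(l*np.cos(a)+np.array([0,0,1])*np.sin(a))+f*xo+n*zo
def res(p):
    a=.14
    z=[proj(t,M(p,.110,a))-T(315,292),proj(t,M(p,.192,a))-T(583,212),
       proj(s,M(p,.112,a))-S(222,225),proj(s,M(p,.193,a))-S(290,78),
       proj(t,M(p,.1,.14+p[3],p[4]))-T(255,340),proj(s,M(p,.1,.14+p[3],p[4]))-S(210,195)]
    return np.r_[np.concatenate(z),(p[2]-.31)/.03]
q=least_squares(res,[.547,.193,.3,.5,-.015]); print(q.x,q.fun)
p=q.x
print("grip150",M(p,.15,.14),"tipmodel",M(p,.1,.14+p[3],p[4]))
psi=p[2]
# tip in stand frame
d=tip-np.r_[p[:2],.1]; l=np.array([np.sin(psi),-np.cos(psi),0]); print("pointer angle from tri",np.arctan2(d[2],d@l)-.14,np.hypot(d[2],d@l))
# button in stand frame
b=np.array([.4954,.3133,.08])-np.r_[p[:2],0]; print("button stand",b@[np.cos(psi),np.sin(psi),0],b@-l)
E
```

```text
tip [0.5615 0.1113 0.1552] 0.0059176782124739594
[ 0.548   0.1925  0.3019  0.4625 -0.0116] [ 1.1015 -0.061  -0.9301 -0.4406 -0.4379  1.7284  0.5471  0.4118 -0.2572
 -1.126   1.3706 -0.4795 -0.2714]
grip150 [0.5922 0.0507 0.1209] tipmodel [0.5614 0.1104 0.1567]
pointer angle from tri 0.45529139868242485 0.09844528847927303
button stand -0.014320203036391213 0.13098993580714352
```

```bash
cat >> h.py <<'E'
from scipy.spatial.transform import Rotation as Ro
def plan(p0,q0,p1,R1,n):
    """rows (cm, rad) from pose to pose in n equal steps"""
    R0=Ro.from_quat(q0); w=(R0.inv()*R1).as_rotvec()/n; d=(np.array(p1)-p0)/n; R=R0;out=[]
    for i in range(n):
        s=R.inv().apply(d)*100; out.append(" ".join(f"{round(v,3 if k>2 else 2)+0:g}" for k,v in enumerate(np.r_[s,w]))); R=R*Ro.from_rotvec(w)
    return "; ".join(out)
PSI=.302
X=np.array([np.cos(PSI),np.sin(PSI),0]);L=np.array([np.sin(PSI),-np.cos(PSI),0]);PIV=np.array([.548,.1925,.1])
def lev(r,a): return PIV+r*(L*np.cos(a+.14)+np.array([0,0,1])*np.sin(a+.14))
RD=Ro.from_matrix(np.c_[-L,X,[0,0,-1]])
E
python3 - <<'E'
from h import *; from rig import r
o=r.get_obs()
p=lev(.15,0); print(p)
print(plan(o["tcp_pos"],o["tcp_rot"],[p[0],p[1],.24],RD,17))
E
```

```text
[0.59217803 0.05068965 0.12093147]
3.44 -3.2 -0.05 0 0 -0.095; 3.73 -2.86 -0.05 0 0 -0.095; 3.98 -2.5 -0.05 0 0 -0.095; 4.2 -2.11 -0.05 0 0 -0.095; 4.38 -1.7 -0.05 0 0 -0.095; 4.52 -1.28 -0.05 0 0 -0.095; 4.62 -0.85 -0.05 0 0 -0.095; 4.68 -0.41 -0.05 0 0 -0.095; 4.7 0.04 -0.06 0 0 -0.095; 4.68 0.48 -0.06 0 0 -0.095; 4.61 0.92 -0.06 0 0 -0.095; 4.5 1.35 -0.06 0 0 -0.095; 4.35 1.77 -0.06 0 0 -0.095; 4.17 2.18 -0.06 0 0 -0.095; 3.94 2.56 -0.06 0 0 -0.095; 3.68 2.92 -0.06 0 0 -0.095; 3.39 3.26 -0.06 0 0 -0.095
```

Call:
{"method": "jog_arm", "body": {"steps": "3.4 -3.2 -0.5 0 0 -0.095; 3.7 -2.9 -0.5 0 0 -0.095; 4.0 -2.5 0 0 0 -0.095; 4.2 -2.1 0 0 0 -0.095; 4.4 -1.7 0 0 0 -0.095; 4.5 -1.3 0 0 0 -0.095; 4.6 -0.85 0 0 0 -0.095; 4.7 -0.4 0 0 0 -0.095; 4.7 0 0 0 0 -0.095; 4.7 0.5 0 0 0 -0.095; 4.6 0.9 0 0 0 -0.095; 4.5 1.35 0 0 0 -0.095; 4.35 1.8 0 0 0 -0.095; 4.2 2.2 0 0 0 -0.095; 3.9 2.6 0 0 0 -0.095; 3.7 2.9 0 0 0 -0.095; 3.4 3.3 0 0 0 -0.095; 0 0 0 0 0 0", "gripper": 0.6}}

```text
time: 2.35
tcp_pos: [0.5911, 0.056, 0.2408]
tcp_rot: [0.588, 0.809, 0.001, -0.001]
wrist_force: [-0.8, -0.1, -0.0]
width: 0.601
```

```bash
cat > snap.py <<'E'
import sys
from rig import r; from h import *
t=sys.argv[1]
for n,(u0,u1,v0,v1) in dict(scene=(195,325,130,270),top=(205,355,140,250)).items():
    c=r.read_camera(n); np.savez(f"pics/{n}{t}.npz",**c)
    im=c["color"][v0:v1,u0:u1,::-1]; f=4 if n=="scene" else 5
    cv2.imwrite(f"pics/{n}{t}.png",cv2.resize(im,None,fx=f,fy=f,interpolation=cv2.INTER_CUBIC))
E
python3 snap.py 1; python3 - <<'E'
from h import *; from rig import r
o=r.get_obs(); p=lev(.15,0);p[2]=.102
print(o["joint_positions"].round(2),plan(o["tcp_pos"],o["tcp_rot"],p,RD,1))
E
```

```text
[ 0.34  0.45 -0.64  1.71  0.3   1.09 -0.08] -0.14 0.19 13.85 -0.002 0 0.005
```

View pics/top1.png

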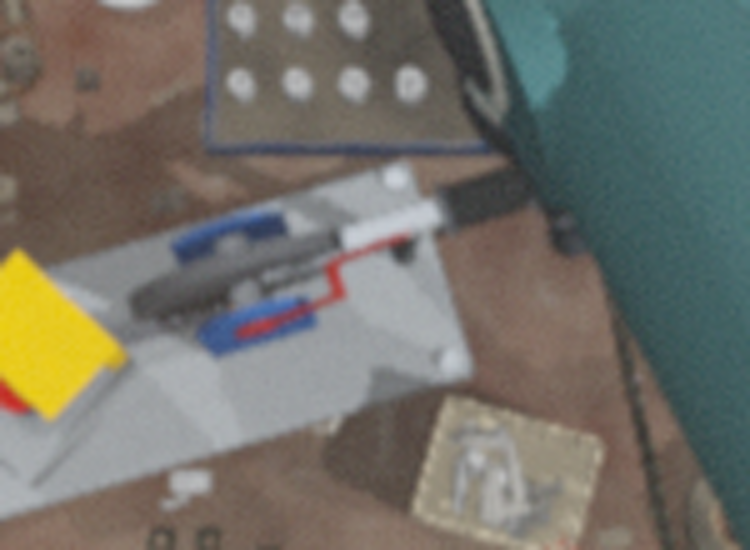

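View pics/scene1.png

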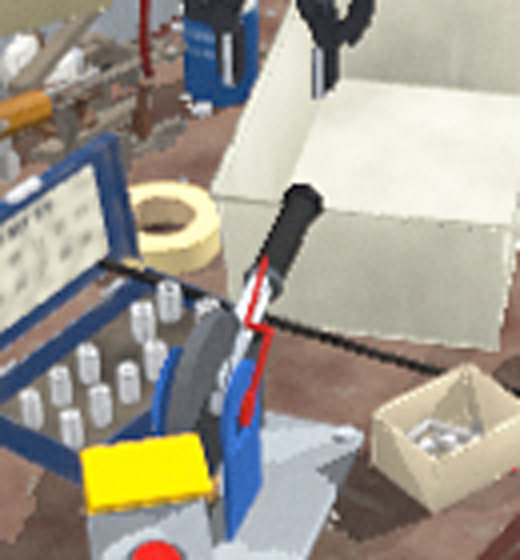

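Scene view: the fingers hang at about (230,60) and (320,75), straddling the grip. Next I descend onto it.

Call:
{"method": "jog_arm", "body": {"steps": "-0.1 0.2 3 0 0 0; 0 0 3 0 0 0; 0 0 3 0 0 0; 0 0 2 0 0 0; 0 0 1.5 0 0 0; 0 0 1.3 0 0 0; 0 0 0 0 0 0"}}

```text
time: 3.32
tcp_pos: [0.5925, 0.0512, 0.1026]
tcp_rot: [0.591, 0.807, -0.0, -0.0]
wrist_force: [0.3, 0.2, -0.9]
width: 0.6
```

```bash
python3 snap.py 2
```

```text
(no output)
```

View pics/scene2.png

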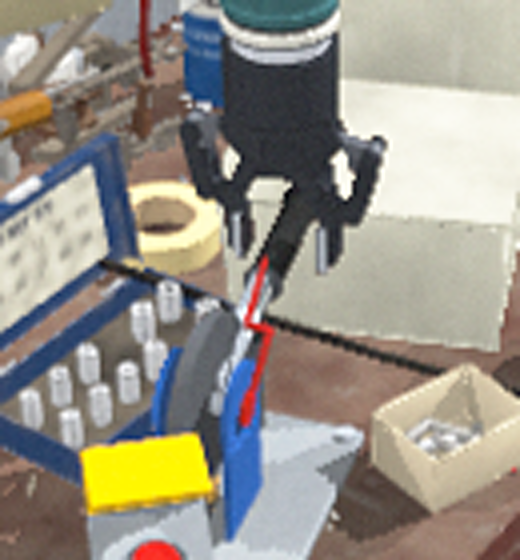

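The fingertips, at (237,255) and (322,270), sit on either side of the black grip. I'll close them.

Call:
{"method": "jog_arm", "body": {"steps": "0 0 0 0 0 0; 0 0 0 0 0 0; 0 0 0 0 0 0; 0 0 0 0 0 0; 0 0 0 0 0 0; 0 0 0 0 0 0", "gripper": 0, "squeeze": 35}}

```text
time: 4.18
tcp_pos: [0.593, 0.0513, 0.1041]
tcp_rot: [0.591, 0.807, 0.0, 0.0]
wrist_force: [-2.2, -0.3, 5.6]
width: 0.27
```

```bash
python3 - <<'E'
from h import *
a=np.linspace(0,.51,13); P=np.array([lev(.15,x) for x in a]); d=np.diff(P,axis=0)*100
print([(round(float(v@-L),2),round(-v[2],2)) for v in d])
E
```

```text
[(0.1, np.float64(-0.63)), (0.13, np.float64(-0.62)), (0.16, np.float64(-0.62)), (0.18, np.float64(-0.61)), (0.21, np.float64(-0.6)), (0.23, np.float64(-0.59)), (0.26, np.float64(-0.58)), (0.28, np.float64(-0.57)), (0.31, np.float64(-0.56)), (0.33, np.float64(-0.55)), (0.35, np.float64(-0.53)), (0.37, np.float64(-0.52))]
```

Call:
{"method": "jog_arm", "body": {"steps": "0.1 0 -0.63 0 0 0; 0.13 0 -0.62 0 0 0; 0.16 0 -0.62 0 0 0; 0.18 0 -0.61 0 0 0; 0.21 0 -0.6 0 0 0; 0.23 0 -0.59 0 0 0; 0.26 0 -0.58 0 0 0; 0.28 0 -0.57 0 0 0; 0.31 0 -0.56 0 0 0; 0.33 0 -0.55 0 0 0; 0.35 0 -0.53 0 0 0; 0.37 0 -0.52 0 0 0; 0 0 0 0 0 0; 0 0 0 0 0 0"}}

```text
time: 5.92
tcp_pos: [0.5841, 0.0797, 0.1734]
tcp_rot: [0.591, 0.807, 0.0, 0.0]
wrist_force: [3.5, 2.8, -8.1]
width: 0.27
```

```bash
python3 snap.py 3
```

```text
(no output)
```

View pics/scene3.png

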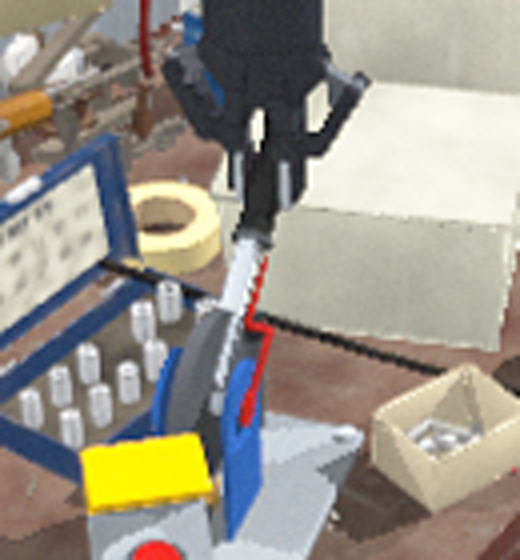

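Call:
{"method": "jog_arm", "body": {"steps": "-0.2 0 0.28 0 0 0; 0 0 0 0 0 0; 0 0 0 0 0 0"}}

```text
time: 6.4
tcp_pos: [0.5848, 0.0777, 0.1705]
tcp_rot: [0.591, 0.807, 0.0, -0.0]
wrist_force: [3.3, 4.1, -5.5]
width: 0.271
```

Call:
{"method": "jog_arm", "body": {"steps": "-0.18 0 0.28 0 0 0; 0 0 0 0 0 0; 0 0 0 0 0 0"}}

```text
time: 6.78
tcp_pos: [0.5854, 0.0756, 0.1675]
tcp_rot: [0.591, 0.807, 0.0, 0.0]
wrist_force: [3.7, 4.0, -4.8]
width: 0.27
```

Call:
{"method": "jog_arm", "body": {"steps": "-0.18 0 0.3 0 0 0; 0 0 0 0 0 0; 0 0 0 0 0 0"}}

```text
time: 7.15
tcp_pos: [0.586, 0.0735, 0.1644]
tcp_rot: [0.591, 0.807, 0.0, 0.0]
wrist_force: [3.7, 3.1, -3.6]
width: 0.269
```

Call:
{"method": "jog_arm", "body": {"steps": "-0.17 0 0.3 0 0 0; 0 0 0 0 0 0; 0 0 0 0 0 0"}}

```text
time: 7.52
tcp_pos: [0.5865, 0.0722, 0.1624]
tcp_rot: [0.591, 0.807, 0.0, 0.0]
wrist_force: [1.5, 2.9, 5.1]
width: 0.268
```

```bash
python3 snap.py 4; python3 - <<'E'
from h import *
for n,(u0,u1,v0,v1) in dict(scene=(235,280,180,240),top=(250,300,170,215)).items():
    c=load(n,4); im=c["color"][v0:v1,u0:u1,::-1]; cv2.imwrite(f"pics/{n}4z.png",cv2.resize(im,None,fx=10,fy=10,interpolation=cv2.INTER_CUBIC))
E
```

```text
(no output)
```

View pics/scene4z.png

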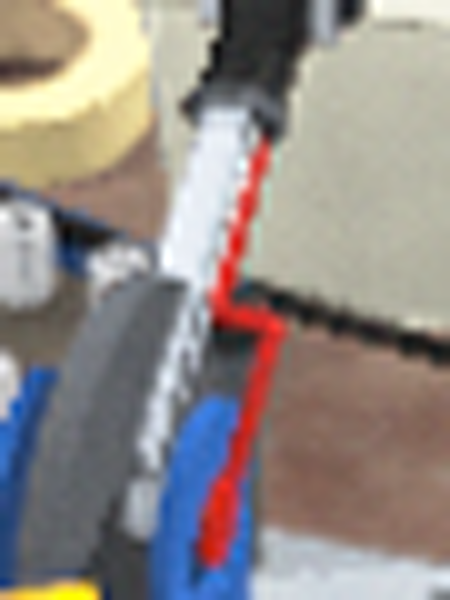

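View pics/top4z.png

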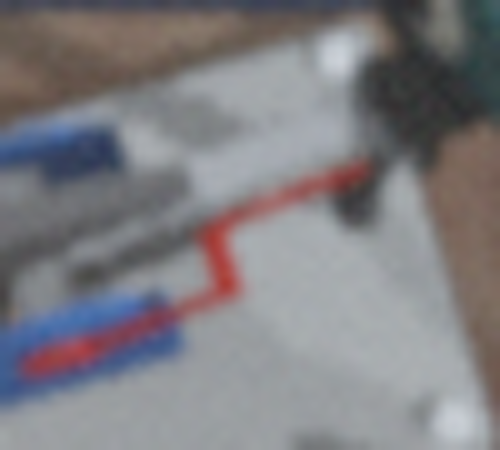

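```bash
python3 - <<'E'
from h import *
np.set_printoptions(precision=1,suppress=True)
s=load("scene",4);t=load("top",4)
fs=lambda p:(proj(s,p)-[235,180]+.45)*10; ft=lambda p:(proj(t,p)-[250,170]+.45)*10
for a in(.36,.40,.44,.48,.52,.56):
    k,e=lev(.062,a)-.013*X,lev(.1,a)-.013*X
    dd=fs(e)-fs(k);dt=ft(e)-ft(k)
    print(a,"tip",fs(e),ft(e),"dir deg scene",np.degrees(np.arctan2(-dd[1],dd[0])),"len",np.linalg.norm(dd),"topdir",np.degrees(np.arctan2(-dt[1],dt[0])),np.linalg.norm(dt))
    # lever front-top edges along shank
    k,e=lev(.065,a),lev(.108,a);dd=fs(e)-fs(k); print("    lever centre",fs(k),fs(e),np.degrees(np.arctan2(-dd[1],dd[0])))
E
```

```text
0.36 tip [289.  156.3] [389.3 168.5] dir deg scene 72.49090874005402 len 137.47470049158608 topdir 21.53682022998763 139.8666968007827
    lever centre [202.8 267.7] [249.9 120.2] 72.27783200948906
0.4 tip [286.2 149.5] [381.4 168.7] dir deg scene 73.20702936189915 len 139.80634190555176 topdir 21.97761336398307 137.25480940934156
    lever centre [200.8 263.5] [246.8 112.9] 73.01658760018462
0.44 tip [283.3 143.3] [373.  169.1] dir deg scene 73.90658570609017 len 141.96305959097307 topdir 22.440729880202813 134.3901314557835
    lever centre [198.7 259.6] [243.5 106.1] 73.7383693770218
0.48 tip [280.1 137.6] [364.  169.7] dir deg scene 74.59211136792352 len 143.93865087614626 topdir 22.92944774269035 131.27552577671977
    lever centre [196.5 256.1] [240.   99.9] 74.44577055979252
0.52 tip [276.8 132.5] [354.4 170.5] dir deg scene 75.26596711135693 len 145.72713130365818 topdir 23.44757679810608 127.91466264978493
    lever centre [194.2 253. ] [236.3  94.2] 75.14120910786355
0.56 tip [273.3 127.9] [344.2 171.6] dir deg scene 75.93037326729778 len 147.32274684596337 topdir 23.99958141300571 124.31206329587278
    lever centre [191.8 250.2] [232.4  89.2] 75.82696048866394
```

The ratchet holds at about 0.42 rad, and the pointer measures about 0.45. So I need the next notch, about 0.56. I'll raise past it and settle back onto it.

```bash
python3 - <<'E'
from h import *
a=np.linspace(.41,.61,6); P=np.array([lev(.15,x) for x in a]); d=np.diff(P,axis=0)*100
print([(round(float(v@-L),2),round(-v[2],2)) for v in d])
E
```

```text
[(0.32, np.float64(-0.51)), (0.34, np.float64(-0.49)), (0.36, np.float64(-0.48)), (0.38, np.float64(-0.46)), (0.4, np.float64(-0.45))]
```

Call:
{"method": "jog_arm", "body": {"steps": "0.32 0 -0.51 0 0 0; 0.34 0 -0.49 0 0 0; 0.36 0 -0.48 0 0 0; 0.38 0 -0.46 0 0 0; 0.4 0 -0.45 0 0 0; 0 0 0 0 0 0; 0 0 0 0 0 0"}}

```text
time: 8.5
tcp_pos: [0.5815, 0.088, 0.1844]
tcp_rot: [0.591, 0.807, -0.0, 0.001]
wrist_force: [7.7, 1.0, -7.7]
width: 0.263
```

Call:
{"method": "jog_arm", "body": {"steps": "-0.2 0 0.23 0 0 0; 0 0 0 0 0 0; 0 0 0 0 0 0"}}

```text
time: 8.88
tcp_pos: [0.5821, 0.0864, 0.1823]
tcp_rot: [0.591, 0.807, -0.0, 0.001]
wrist_force: [6.3, 1.1, -5.4]
width: 0.27
```

Call:
{"method": "jog_arm", "body": {"steps": "-0.2 0 0.23 0 0 0; 0 0 0 0 0 0; 0 0 0 0 0 0"}}

```text
time: 9.25
tcp_pos: [0.5824, 0.0854, 0.1811]
tcp_rot: [0.591, 0.807, 0.0, 0.0]
wrist_force: [4.8, 2.2, 0.6]
width: 0.265
```

Call:
{"method": "jog_arm", "body": {"steps": "-0.05 0 0.05 0 0 0; 0 0 0 0 0 0; 0 0 0 0 0 0; 0 0 0 0 0 0; 0 0 0 0 0 0", "gripper": 0.6}}

```text
time: 9.88
tcp_pos: [0.5821, 0.0849, 0.1802]
tcp_rot: [0.591, 0.807, -0.0, -0.0]
wrist_force: [0.2, -0.0, 0.5]
width: 0.6
```

```bash
python3 snap.py 5; python3 - <<'E'
from h import *
c=load("scene",5); im=c["color"][165:240,225:285,::-1]; cv2.imwrite("pics/scene5z.png",cv2.resize(im,None,fx=8,fy=8,interpolation=cv2.INTER_CUBIC))
E
```

```text
(no output)
```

View pics/scene5z.png

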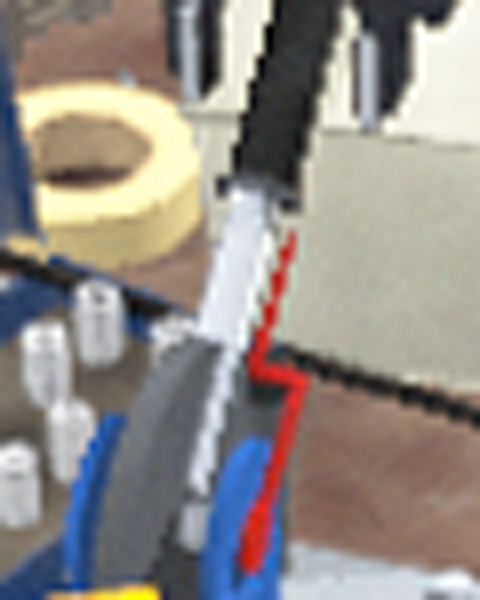

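View pics/top5.png

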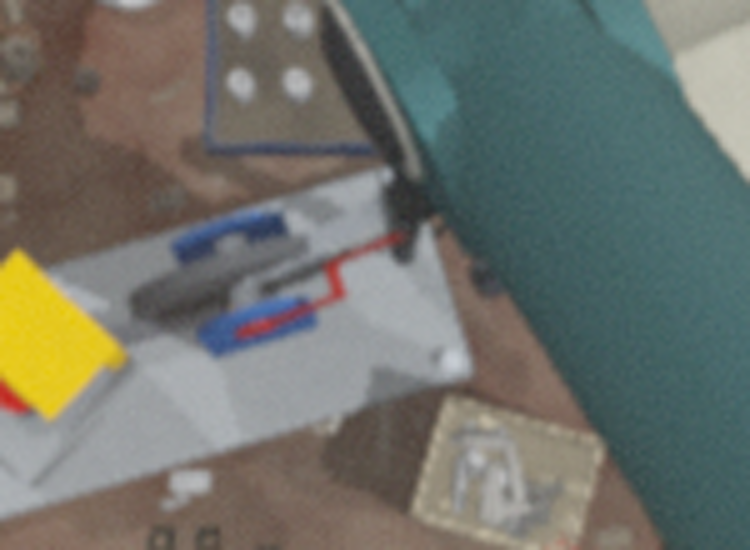

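```bash
python3 - <<'E'
from h import *
np.set_printoptions(precision=4,suppress=True)
s=load("scene",0);t=load("top",0)
S=lambda x,y:np.array((190+x/3.5-.36,160+y/3.5-.36))
m=np.zeros((420,560),np.uint8); poly=np.array([S(108,385),S(112,360),S(196,342),S(212,440),S(205,455),S(124,470)]).round().astype(int)
cv2.fillPoly(m,[poly],1)
c=s["color"].astype(int); red=(c[...,0]-c[...,1]>70)&(c[...,2]<110)
V,U=np.nonzero(m); 
rd=cv2.dilate(red.astype(np.uint8),np.ones((5,5)))
P=np.array([dep(s,u,v,0) for u,v in zip(U,V) if not rd[v,u] and s["depth"][v,u]>0])
for _ in range(4):
    ctr=P.mean(0); n=np.linalg.svd(P-ctr)[2][2]; n*=np.sign(n[2]); e=(P-ctr)@n; P=P[abs(e)<2*e.std()+1e-4]
print(len(P),n,e.std(),"tilt",np.degrees(np.arccos(n[2])),"az",np.degrees(np.arctan2(n[1],n[0])))
B=[(u,v) for v,u in zip(*np.nonzero(red)) if abs(u-233.8)<12 and abs(v-271.3)<12]
B=np.array(B); uv=B.mean(0); uv2=(B.min(0)+B.max(0))/2;print("red centroid",uv,uv2,len(B))
Pb=np.array([dep(s,u,v,0) for u,v in B if s["depth"][v,u]>0]); h=(Pb-ctr)@n; print("heights",np.percentile(h,[10,25,50,75,90]), np.median(Pb,0))
for nn in (n,):
    for hh in(.014,):
        o,d=ray(s,*uv); k=((ctr-o)@nn+hh)/(d@nn); print("btn top via plane",o+k*d)
# model normal
L3=-L; 
for phi in (20,30,35):
    az=np.arctan2(L3[1],L3[0])+np.radians(phi); print(phi,np.r_[.5*np.cos(az),.5*np.sin(az),.866])
E
```

```text
596 [-0.3743  0.3394  0.8629] 0.0020640100407697437 tilt 30.352386336191884 az 137.80117797672207
red centroid [233.5481 271.3185] [233.5 271.5] 135
heights [0.0095 0.0121 0.014  0.0159 0.0174] [0.4965 0.3137 0.0784]
btn top via plane [0.4968 0.3134 0.0783]
20 [-0.303   0.3977  0.866 ]
30 [-0.3675  0.3391  0.866 ]
35 [-0.3956  0.3057  0.866 ]
```

Call:
{"method": "jog_arm", "body": {"steps": "0 0 -2 0 0 0; 0 0 -4 0 0 0; 0 0 -4 0 0 0; 0 0 0 0 0 0"}}

```text
time: 10.48
tcp_pos: [0.5842, 0.0859, 0.2853]
tcp_rot: [0.591, 0.807, 0.003, 0.003]
wrist_force: [0.2, -0.4, -0.8]
width: 0.6
```

```bash
cat >> h.py <<'E'
BT=np.array([.4965,.3133,.0783]); N=np.array([-.369,.338,.866]); N/=np.linalg.norm(N)
YB=np.cross([0,0,1],-N); YB/=np.linalg.norm(YB)
RB=Ro.from_matrix(np.c_[np.cross(YB,-N),YB,-N])
E
python3 snap.py 6; python3 - <<'E'
from h import *; from rig import r
o=r.get_obs(); print(YB,o["tcp_pos"],o["joint_positions"].round(2),o["time"])
print(plan(o["tcp_pos"],o["tcp_rot"],BT+.2*N,RB,9))
c=load("scene",6); im=c["color"][130:240,205:305,::-1]; cv2.imwrite("pics/scene6z.png",cv2.resize(im,None,fx=5,fy=5,interpolation=cv2.INTER_CUBIC))
E
```

```text
[ 0.6754531   0.73740295 -0.        ] [0.58228849 0.08493644 0.28135769] [ 0.31  0.4  -0.66  1.67  0.27  1.16 -0.12] 10.575
3.67 -0.7 0.33 -0.015 -0.057 -0.057; 3.72 -0.49 0.11 -0.015 -0.057 -0.057; 3.74 -0.28 -0.11 -0.015 -0.057 -0.057; 3.74 -0.06 -0.32 -0.015 -0.057 -0.057; 3.71 0.15 -0.53 -0.015 -0.057 -0.057; 3.66 0.37 -0.74 -0.015 -0.057 -0.057; 3.58 0.59 -0.94 -0.015 -0.057 -0.057; 3.49 0.81 -1.13 -0.015 -0.057 -0.057; 3.36 1.02 -1.31 -0.015 -0.057 -0.057
```

View pics/scene6z.png

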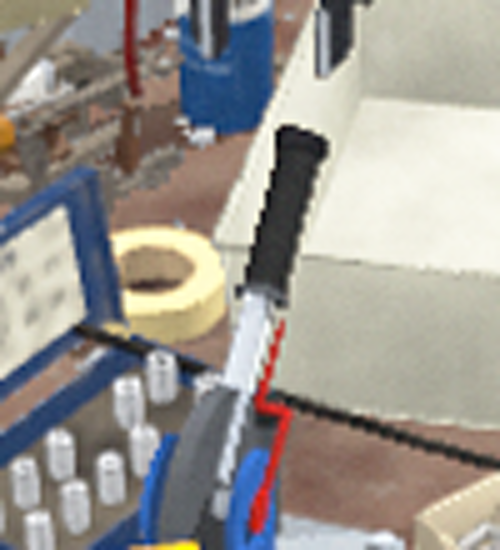

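```bash
python3 - <<'E'
from h import *
np.set_printoptions(precision=1,suppress=True)
s=load("scene",6)
f=lambda p:(proj(s,p)-[205,130]+.4)*5
for a in (.42,.5,.56,.6,.7): print(a,"cap",f(lev(.193,a)),"gripstart",f(lev(.11,a)),"tip",f(lev(.1,a)-.013*X))
E
```

```text
0.42 cap [315.9 158.6] gripstart [273.4 301. ] tip [292.1 322.9]
0.5 cap [310.2 146.1] gripstart [269.8 294.6] tip [289.  317.3]
0.56 cap [305.4 138.1] gripstart [266.9 290.6] tip [286.4 313.7]
0.6 cap [302.1 133.3] gripstart [264.8 288.4] tip [284.6 311.7]
0.7 cap [292.8 123.7] gripstart [259.3 284.1] tip [279.6 308. ]
```

The view shows the lever resting alone with its cap at (303,140), which fits 0.56 rad. The pointer tip at (281,322) fits about 0.44–0.46. That puts the lever roughly 11 mm above the pointer, within range. Next is the button.

Call:
{"method": "jog_arm", "body": {"steps": "3.7 -0.7 0.3 -0.015 -0.057 -0.057; 3.7 -0.5 0.1 -0.015 -0.057 -0.057; 3.7 -0.3 -0.1 -0.015 -0.057 -0.057; 3.7 -0.1 -0.3 -0.015 -0.057 -0.057; 3.7 0.15 -0.5 -0.015 -0.057 -0.057; 3.7 0.4 -0.7 -0.015 -0.057 -0.057; 3.6 0.6 -0.9 -0.015 -0.057 -0.057; 3.5 0.8 -1.1 -0.015 -0.057 -0.057; 3.4 1.0 -1.3 -0.015 -0.057 -0.057; 0 0 0 0 0 0", "gripper": 0}}

```text
time: 11.82
tcp_pos: [0.4179, 0.3834, 0.2469]
tcp_rot: [0.345, 0.903, -0.095, 0.24]
wrist_force: [-0.2, -0.1, 0.2]
width: -0.001
```

```bash
python3 - <<'E'
from h import *; from rig import r
o=r.get_obs(); print(o["joint_positions"].round(2),o["width"],o["time"])
print(plan(o["tcp_pos"],o["tcp_rot"],BT+.03*N,RB,1)); print(RB.inv().apply(o["tcp_pos"]-BT))
E
```

```text
[-0.51  0.49 -0.73  1.78  0.82  1.34 -0.72] -0.0012745198814449101 11.825
-0.72 0.13 16.86 0 -0.002 0.012
[ 0.00683715 -0.00140811 -0.19864244]
```

Call:
{"method": "jog_arm", "body": {"steps": "-0.4 0.1 3 0 0 0; -0.3 0 4 0 0 0; 0 0 4 0 0 0; 0 0 3 0 0 0.01; 0 0 1.8 0 0 0; 0 0 0 0 0 0"}}

```text
time: 12.58
tcp_pos: [0.4853, 0.3218, 0.1145]
tcp_rot: [0.354, 0.899, -0.095, 0.241]
wrist_force: [-1.2, -0.4, 0.2]
width: 0.003
```

```bash
python3 - <<'E'
from h import *; from rig import r
o=r.get_obs(); print(RB.inv().apply(o["tcp_pos"]-BT))
for n,(u0,u1,v0,v1) in dict(scene=(195,285,220,320),top=(165,265,170,250)).items():
    c=r.read_camera(n); cv2.imwrite(f"pics/{n}7.png",cv2.resize(c["color"][v0:v1,u0:u1,::-1],None,fx=6,fy=6,interpolation=cv2.INTER_CUBIC))
E
```

```text
[-0.00605231 -0.00131419 -0.03836751]
```

View pics/scene7.png

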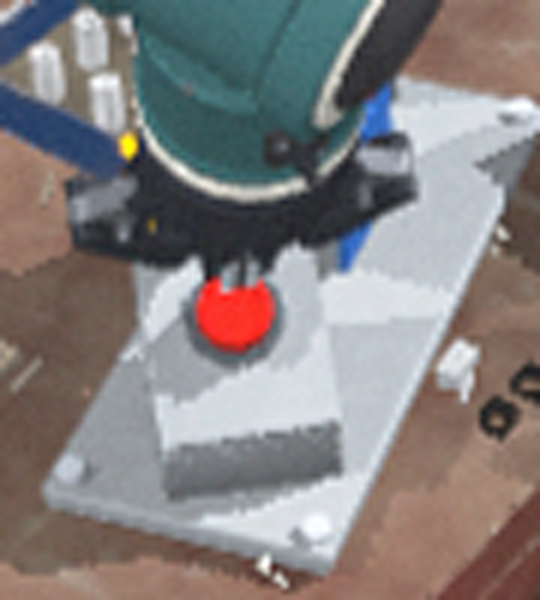

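Call:
{"method": "jog_arm", "body": {"steps": "0.3 0.1 0 0 0 0; 0 0 0 0 0 0; 0 0 0 0 0 0"}}

```text
time: 13.05
tcp_pos: [0.4839, 0.3262, 0.1145]
tcp_rot: [0.353, 0.899, -0.093, 0.242]
wrist_force: [0.2, 0.2, -0.5]
width: 0.0
```

```bash
python3 - <<'E'
from h import *; from rig import r
o=r.get_obs(); print(RB.inv().apply(o["tcp_pos"]-BT),o["wrist_force"])
E
```

```text
[-0.00247069  0.0009698  -0.04033678] [ 0.22235628  0.16691124 -0.48217786]
```

Call:
{"method": "jog_arm", "body": {"steps": "0.2 -0.1 1.2 0 0 0; 0 0 1.2 0 0 0; 0 0 0.8 0 0 0; 0 0 0.5 0 0 0; 0 0 0 0 0 0; 0 0 0 0 0 0"}}

```text
time: 13.8
tcp_pos: [0.4956, 0.314, 0.0812]
tcp_rot: [0.353, 0.899, -0.093, 0.242]
wrist_force: [0.9, 0.3, -0.0]
width: 0.004
```

```bash
python3 - <<'E'
from h import *; from rig import r
o=r.get_obs(); print(RB.inv().apply(o["tcp_pos"]-BT),RB.inv().apply(o["wrist_force"]))
E
```

```text
[-4.79751804e-04 -8.40249253e-05 -3.09065195e-03] [-0.38355283  0.77912557  0.22476432]
```

Call:
{"method": "jog_arm", "body": {"steps": "0 0 0.4 0 0 0; 0 0 0.4 0 0 0; 0 0 0.2 0 0 0; 0 0 0 0 0 0"}}

```text
time: 14.3
tcp_pos: [0.4993, 0.3111, 0.0729]
tcp_rot: [0.353, 0.899, -0.093, 0.242]
wrist_force: [-2.3, 1.7, 4.5]
width: -0.001
```

```bash
python3 - <<'E'
from h import *; from rig import r
o=r.get_obs(); print(RB.inv().apply(o["tcp_pos"]-BT),RB.inv().apply(o["wrist_force"]))
E
```

```text
[-0.00036803  0.00027164  0.0065059 ] [ 0.22361582 -0.29386311 -5.31497388]
```

Call:
{"method": "jog_arm", "body": {"steps": "0 0 0.2 0 0 0; 0 0 0.15 0 0 0; 0 0 0 0 0 0"}}

```text
time: 14.68
tcp_pos: [0.4999, 0.3107, 0.0716]
tcp_rot: [0.353, 0.899, -0.093, 0.243]
wrist_force: [-9.8, 1.5, 19.0]
width: 0.003
```

```bash
python3 - <<'E'
from h import *; from rig import r
o=r.get_obs(); print(RB.inv().apply(o["tcp_pos"]-BT),RB.inv().apply(o["wrist_force"]))
E
```

```text
[-0.00034312  0.00037747  0.00792726] [ -2.35787752  -5.48759766 -20.61862937]
```

Call:
{"method": "jog_arm", "body": {"steps": "0 0 0 0 0 0; 0 0 0 0 0 0; 0 0 0 0 0 0; 0 0 0 0 0 0; 0 0 0 0 0 0; 0 0 0 0 0 0; 0 0 0 0 0 0; 0 0 0 0 0 0; 0 0 0 0 0 0; 0 0 0 0 0 0; 0 0 0 0 0 0; 0 0 0 0 0 0; 0 0 0 0 0 0; 0 0 0 0 0 0; 0 0 0 0 0 0; 0 0 0 0 0 0; 0 0 0 0 0 0; 0 0 0 0 0 0; 0 0 0 0 0 0; 0 0 0 0 0 0"}}

```text
time: 17.18
tcp_pos: [0.4999, 0.3107, 0.0716]
tcp_rot: [0.353, 0.899, -0.093, 0.243]
wrist_force: [-8.8, 1.6, 17.8]
width: -0.001
```

```bash
python3 snap.py 8
```

```text
(no output)
```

View pics/scene8.png

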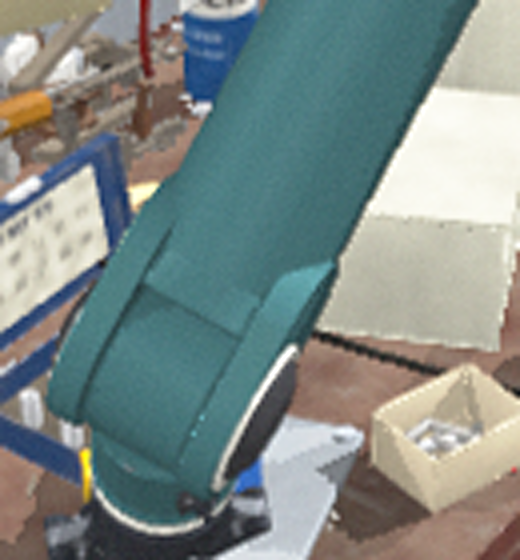

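View pics/top8.png

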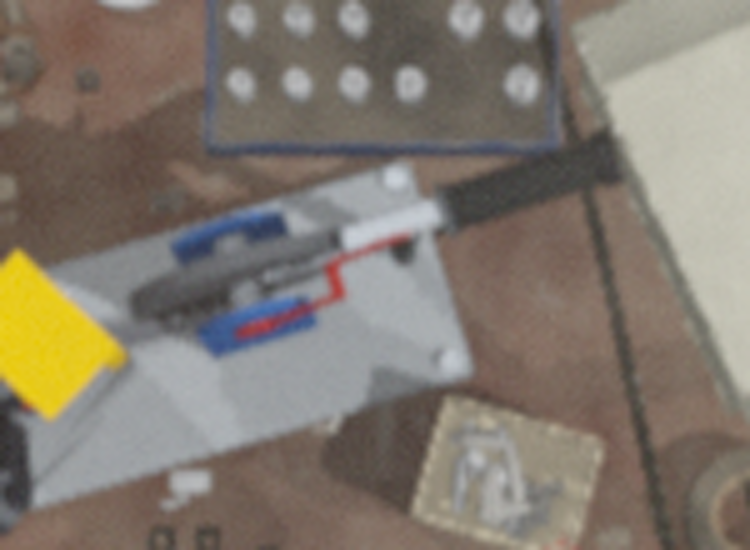

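The top view shows the lever back in its starting attitude, with its collar at about (445,205). I'll hold a little longer and check depth against the first picture.

Call:
{"method": "jog_arm", "body": {"steps": "0 0 0 0 0 0; 0 0 0 0 0 0; 0 0 0 0 0 0; 0 0 0 0 0 0; 0 0 0 0 0 0; 0 0 0 0 0 0; 0 0 0 0 0 0; 0 0 0 0 0 0"}}

```text
time: 18.27
tcp_pos: [0.4999, 0.3107, 0.0716]
tcp_rot: [0.353, 0.899, -0.093, 0.243]
wrist_force: [-9.1, 1.8, 18.5]
width: -0.001
```

```bash
python3 snap.py 9; python3 - <<'E'
from h import *
a=load("top",0);b=load("top",9)
for c in(.13,.15,.17,.18):
    u,v=proj(a,lev(c,0)+[0,0,.012]); u,v=int(round(u)),int(round(v)); f=lambda k:np.median(k["depth"][v-2:v+3,u-2:u+3])
    print(c,f(a),f(b))
d=np.abs(a["color"].astype(int)-b["color"])[150:205,255:345].max(2); print("changed px",(d>70).sum())
E
```

```text
0.13 1.2084553 1.208673
0.15 1.206101 1.2056795
0.17 1.2041155 1.2058703
0.18 1.2034167 1.2031196
changed px 0
```

The lever matches its starting position. I'll withdraw along the button's axis.

Call:
{"method": "jog_arm", "body": {"steps": "0 0 -0.5 0 0 0; 0 0 -1 0 0 0; 0 0 -2.5 0 0 0; 0 0 -4 0 0 0; 0 0 -5 0 0 0; 0 0 -5 0 0 0; 0 0 -4 0 0 0; 0 0 0 0 0 0; 0 0 0 0 0 0; 0 0 0 0 0 0"}}

```text
time: 19.62
tcp_pos: [0.4197, 0.3825, 0.2587]
tcp_rot: [0.353, 0.899, -0.095, 0.242]
wrist_force: [0.1, -0.0, -0.3]
width: 0.002
```

```bash
python3 - <<'E'
from h import *; from rig import r
a=load("top",0)
for n in("scene","top"):
    c=r.read_camera(n); np.savez(f"pics/{n}10.npz",**c); cv2.imwrite(f"pics/{n}10.png",cv2.resize(c["color"][140:330,165:400,::-1],None,fx=3,fy=3,interpolation=cv2.INTER_CUBIC))
s0,s=load("scene",0),load("scene",10)
b=load("top",10)
for nm,(u0,u1,v0,v1) in dict(lever=(255,345,150,205),box=(282,330,212,258),driver=(360,430,210,265)).items():
    print(nm,(np.abs(a["color"].astype(int)-b["color"])[v0:v1,u0:u1].max(2)>60).sum())
bt=[np.median(k["depth"][268:275,230:237]) for k in(s0,s)]; print("button",bt); print(r.get_obs()["wrist_force"])
E
```

```text
lever 0
box 0
driver 49
button [np.float32(1.2343413), np.float32(1.2352568)]
[-0.6981203  -0.08758399  0.08114178]
```

View pics/scene10.png

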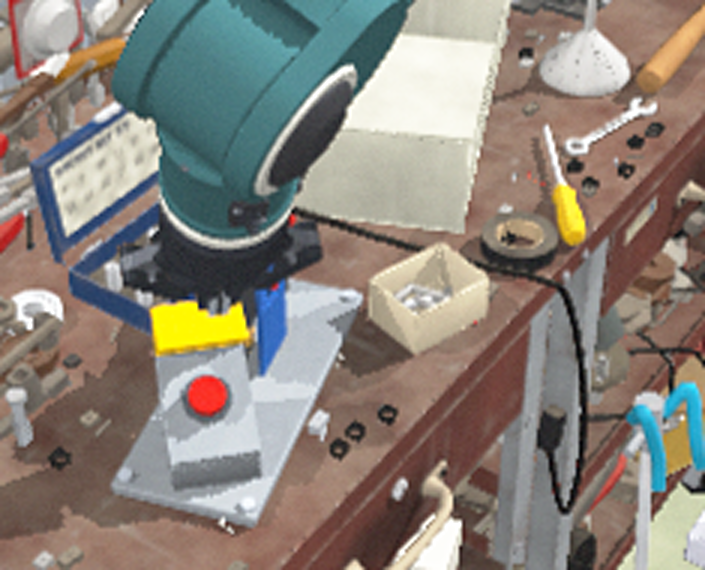

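View pics/top10.png

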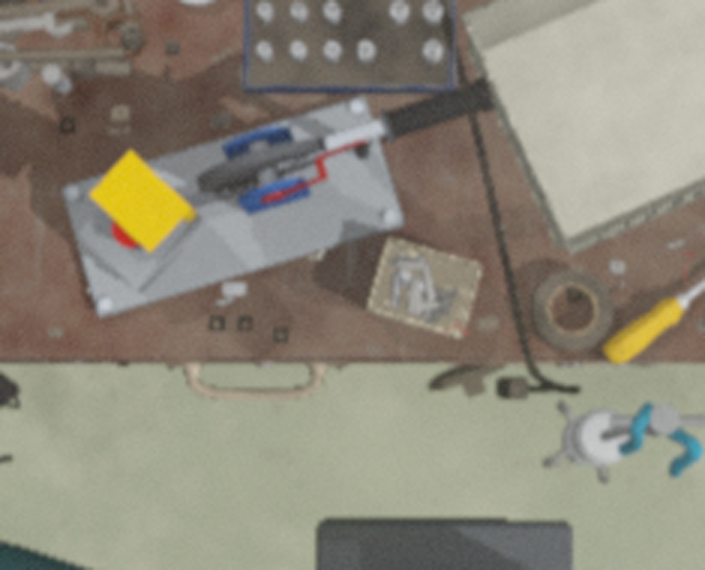

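```bash
python3 -c "
from rig import r
print(r.hand_in(), r.get_obs()['time'])"
```

```text
the job is handed in; nothing more can be done
the job is handed in; nothing more can be done
```

The brake test is done and handed in, at about 20 s of the 54 s allowed. No verdict is reported back.

**What I did:** I gripped the lever and raised it. It first settled on a notch at about 0.42 rad, just under the pointer, which I measured at about 0.45. I raised it one more notch to about 0.56–0.57 and opened the fingers. The ratchet then held it alone, about 11 mm above the pointer line. With shut fingers I pressed the button along its axis to its stop and held it about 3.5 s while the lever sank onto its post. Then I backed off along the axis.

**Last checks:**
- **Lever:** no pixels changed around it in the top view compared with the start. While the button was still held, grip depths matched the first picture within 2 mm.
- **Button:** it is out again, with its depth within 1 mm of the start.
- **Box of bolts:** no pixels changed around it.
- **Screwdriver:** 49 pixels changed in a window around it. By eye its handle sits within about 2 pixels of where it started, so I took the changed pixels as noise or shadow and did not look further.
- **Contact:** the wrist force is near zero, so the arm is touching nothing.

**Least certain figure:** the pointer angle. My readings ranged from 0.44 to 0.49 rad, and the chosen notch is in range for all of them. If the pointer were at the lowest of these, the 0.42 notch would also have been within the 2 mm tolerance.

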